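# Lay a handle blank in the carving cradle

### The job

The dark wooden handle blank stands upright on the ledge at the open end of the covered carving cradle. First lift the loose cover off by its red knob and set it down beside the cradle, flat on the bench with the knob up; then, without picking the blank up, tip it over so that it lies in the cork-lined trough, and slide it along until its end is fully against the blue end stop. Leave the pliers, the wrench and the jar where they are.

Things in the scene. Friction and masses are not known exactly. Their poses are not given: they have to be found in the camera images.
- cradle: Fixed wooden carving cradle, 94 mm wide (its x) and 287 mm long (its y). Origin: on the bench below the middle of the trough's width; y runs along the trough to the blue end stop, z up. y = -175 to -90 mm: flat standing ledge, top at height 34 mm. y = -90 to 100: trough. y = 100 to 112: end stop, a plate 80 mm high
- cradle_trough (a point): point on the valley line of the trough at its open end, by the ledge (cradle frame: 0, -90, 20 mm). The trough is a V, open above: two cork faces at 45 degrees rise from height 20 mm at x = 0 to 55 mm at x = +-35 mm; outside them side walls, x = +-35 to +-47 mm, tops at 55 mm. A lying blank's lowest line is at 30 mm, 4 mm below the ledge's top
- cradle_stop (a point): middle of the inner face of the blue end stop, at the height of the axis of a lying blank (cradle frame: 0, +100, 55.4 mm); axes as the cradle's
- cradle_home (a point): where the centre of the blank is when it lies in the trough with its end against the end stop (cradle frame: 0, +40, 55.4 mm); axes as the cradle's
- cover: Loose plywood cover, about 0.15 kg, 104 mm (its x) by 180 mm (its y), lying on the cradle's side walls over the trough. Two cleats 6 mm deep under it hang loosely between the cork faces. Origin: middle of its underside, at the cleats' lower faces (at height 49 mm on the cradle, 0 when the cover lies on the bench); z up. The board is 8 mm thick, its top 14 mm above the origin
- cover_knob (a point): middle of the cover's red cylindrical knob (30 mm diameter, 22 mm high, on an 8 mm high neck 16 mm thick), 35 mm above the cover's origin, 21 mm above the board's top
- blank: Dark brown wooden handle blank with two brass-coloured bands: a plain cylinder, 50 mm diameter, 120 mm long, about 0.2 kg, at first standing on the cradle's ledge. Origin: centre of its lower end; z along its axis, to the end that is up at the start
- blank_center (a point): centre of the blank, on its axis, 60 mm from either end
- pliers: bystander: pliers with orange handles lying on the bench, 175 mm long (along its x), 72 mm wide, 16 mm high; origin on the bench, near the joint
- wrench: bystander: steel open-ended wrench lying on the bench, 150 mm long (along its x); origin on the bench at its middle
- jar: bystander: amber jar with a blue cap standing on the bench, 56 mm diameter, 70 mm high; origin at the centre of its foot

How it is judged (in metres and radians):
On the way, in this order (a step that is already met when the one before it is completed fails the run):
1. the cover lies flat on the bench, knob up and released, while the blank still stands upright (height (world z) of cover below 0.01 m and angle between cover's own z axis and vertical below 0.08 rad and linear speed of cover below 0.03 m/s and contact force between cover and the fingers below 0.1 N and angle between blank's own z axis and vertical below 0.1 rad and height (world z) of blank_center above 0.085 m), for 0.2 s.
2. the blank lies on its side over the trough (angle between blank's own z axis and vertical between 1.4 and 1.74 rad and x of blank_center in the frame of cradle between -0.012 and 0.012 m and z of blank_center in the frame of cradle between 0.05 and 0.066 m and y of blank_center in the frame of cradle above -0.08 m), for 0.1 s.
At the end, for the whole second after the job is handed in: The blank lies at rest in the trough with its end against the blue end stop (its centre within 6 mm of cradle_home, its axis within 0.06 rad of the trough's); the cover lies at rest flat on the bench (origin under 10 mm high, tilt under 0.08 rad), knob up, released (distance between blank_center and cradle_home below 0.006 m and angle between the z axis of blank and the y axis of cradle, either way round below 0.06 rad and linear speed of blank below 0.02 m/s and height (world z) of cover below 0.01 m and angle between cover's own z axis and vertical below 0.08 rad and linear speed of cover below 0.03 m/s and contact force between cover and the fingers below 0.1 N); the robot touches nothing.
It fails at once if the blank is picked up (its centre more than 130 mm above the bench; standing on the ledge it is at 94 mm, and tipping takes it to 99 mm) (height (world z) of blank_center above 0.13 m).
It fails at once if the pliers is displaced by more than 30 mm (distance of pliers from where it was at the start of the episode above 0.03 m).
It fails at once if the wrench is displaced by more than 30 mm (distance of wrench from where it was at the start of the episode above 0.03 m).
It fails at once if the jar is displaced by more than 30 mm (distance of jar from where it was at the start of the episode above 0.03 m).
It also fails if it takes over 64 s, if anything falls off the work surface, if the arm or the gripper's body presses on something with over 40 N, if the wrist force passes 120 N, or if a joint passes its speed limit or range.

### The arm

A 6-joint arm with a two-finger parallel gripper is mounted at the origin on the work surface. World frame = base frame: x ahead of the robot, y to its left, z up, the work surface at z = 0. Lengths are in m, angles in degrees, forces in N, time in s.
With the tool pointing down it reaches from about 0.35 to 0.875 m from the base axis. Payload 4.2 kg.
Tool frame: the origin (TCP) lies on the centre line of the jaws, within the pads' length; the fingertips stand 25 mm ahead of it and the grasp point (between the pads) lies 6 mm ahead of it; z points along the fingers, y is the line along which they close (so a half turn about z gives the same grasp; the last joint's range is limited). The gripper opens to 87 mm and grips with 3 to 60 N. Pads are 19 mm wide; open, the fingers measure 117 mm over their backs; the gripper's body (75 mm by 190 mm) begins 51 mm behind the grasp point.
Start: joints at [86.78, 22.042, 0.453, 0, -68.411, -14.817], TCP at [0.193, 0.594, 0.248] pointing down, gripper open.
Joint ranges: [-179.83, 179.83], [-69.29, 118.12], [-61.27, 80.66], [-181.25, 117.63], [-171.15, -9.14], [-177.46, 177.46]. Speed limits (degrees/s): [159.86, 159.86, 180, 180, 180, 180].

### API

Orientations are given as a 3x3 rotation matrix whose columns are the frame's x, y, z axes.
In Python, from station import r gives the robot as it stands.
- The arm moves only by the tool move_arm, never from a script. Its argument "series" is a list of rows, each an object with "grip": the opening, from 0 (shut) to 1 (fully open); "xyz": the shift along the tool's x, y, z in mm, a list of three; "angular": the turn, a rotation vector about the tool's x, y, z in rad, a list of three. A call has 1 to 10 rows; each row is the pose to reach, as a shift and turn from the pose commanded when the call began, along the tool's axes at that moment; what a row does not reach only later rows make up. A row lasts 1/10 s, in which the tool goes at most 50 mm and 8.59 degrees, less where a joint would pass 70% of its speed; a pose out of reach is approached as far as the arm can. A call with a gripper value outside its range is refused whole. The fingers move at their own pace and stop on an object; the grip force is fixed at half the most. Time passes only in rows, so rows that repeat a pose let the fingers close. It gives the time, the measured TCP pose, the force, the opening and the grip force at its end, in the units of the state.
- r.sense(): the state, without advancing time (a new reading comes with each control period).
- r.capture(name): name is "scene" or "top" or "wrist"; returns a dict with "img" (400x640x3 uint8, red, green, blue), "camera_matrix" (3x3 intrinsics, pixels), "rvec" (rotation vector, rad) and "tvec" (3), from world to camera coordinates, as OpenCV has them; the wrist camera has in their place "hand_eye" (4x4, takes a point from camera to tool coordinates, whose origin is the TCP and whose axes are the flange's). Camera axes: x right, y down, z forward; pixel columns grow to the right and rows downward; lengths in m; the calibration is good to about 2 mm. A picture is of the moment at which its call begins: read the wrist's pose just before it. There is no depth.
- r.finish_job(): hands the job in; it is judged then, once.
The state is a dict: "time_s": time; "joints": joint angles; "joint_velocities": joint speeds; "effort": joint torques, N m; "tcp_pos": TCP position; "ee_rot": TCP orientation; "wrist_force": force on the tool from outside, world axes, zero at the start; "moment": the same for the moment, N m; "gripper_width": opening from 0.0 (shut) to 1.0 (fully open); "gripper_force": force on a finger pad.
Only numpy, scipy, OpenCV 4.12 (cv2) and the standard library are available. Lean on these libraries where they do the work, as an engineer would, in place of code of your own. Each camera call takes 0.05 s, during which the arm holds its last target. There are 200 camera calls.

## Working session

There is one attempt and no reset: what is moved stays moved. The work goes in short steps, Python scripts to look and compute and a tool call to move; the robot and the scene stay as the last step left them, time stands still between calls to the robot, and variables do not carry over. Pictures are saved under pics/ and viewed, at most 10 in all, crops included, and the job is handed in when it is done.

Besides the shell and the picture viewer there is one more tool, called after "Request:" as name(argument=value, ...), one argument or row to a line, values as JSON. move_arm: Moves the arm, as the interface text tells. Its arguments: {"type":"object","properties":{"series":{"type":"array"}},"required":["series"]}

```bash
mkdir -p pics
cat > h.py <<'E'
import numpy as np, cv2
from station import r
def cap(n,f=None):
    c=r.capture(n)
    if f: cv2.imwrite(f'pics/{f}.png',c['img'][:,:,::-1])
    return c
def ray(c,uv):
    K=np.array(c['camera_matrix']);R,_=cv2.Rodrigues(np.array(c['rvec'],float));t=np.array(c['tvec'],float).ravel()
    d=R.T@np.linalg.inv(K)@np.array([uv[0],uv[1],1.]);return -R.T@t,d
def plane(c,uv,z):
    o,d=ray(c,uv);return (o+d*(z-o[2])/d[2]).round(4)
E
python3 - <<'E'
from h import *
np.set_printoptions(precision=4,suppress=True)
s=r.sense();print(s['tcp_pos'],s['ee_rot'],s['gripper_width'],s['time_s'])
a=cap('top','top1');b=cap('scene','scene1')
for c in(a,b):print(ray(c,(320,200)))
E
```

```text
[0.1933 0.5938 0.2465] [[ 0.9508 -0.3098 -0.0006]
 [-0.3098 -0.9508 -0.0021]
 [ 0.0001  0.0022 -1.    ]] 1.0006163699590758 0.0
(array([0.3829, 0.0499, 1.3127]), array([ 0.1429,  0.0029, -0.9898]))
(array([ 0.9633, -0.4486,  0.6861]), array([-0.4517,  0.5541, -0.6993]))
```

View pics/top1.png

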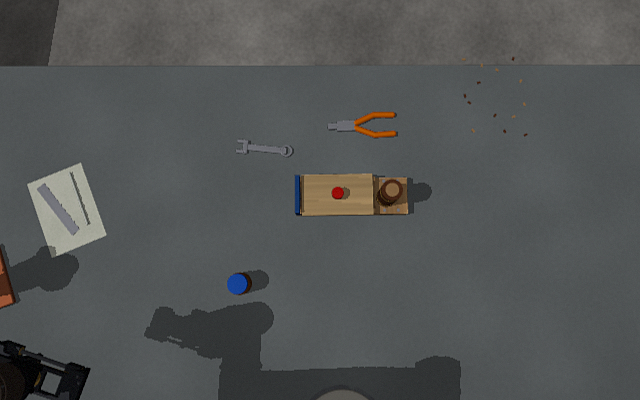

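View pics/scene1.png

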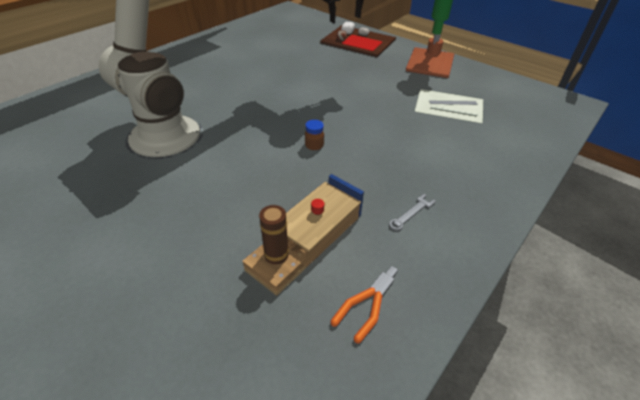

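The top view shows the knob at (338,193), the stop at (298,195), the blank top near (393,188), the jar at (238,283), the wrench at (265,148) and the pliers at (365,125). The cradle lies along world y with its stop toward +y. There is free bench on its near side, toward the base.

Run:
```python
from h import *
c=cap('top');im=c['img'];hsv=cv2.cvtColor(im,cv2.COLOR_RGB2HSV)
def blob(m,x0,x1,y0,y1):
    k=np.zeros_like(m);k[y0:y1,x0:x1]=m[y0:y1,x0:x1]
    n,l,s,ce=cv2.connectedComponentsWithStats(k);i=1+s[1:,4].argmax();
    q=cv2.minAreaRect(cv2.findContours((l==i).astype('uint8'),0,1)[0][0]);return ce[i],s[i],q
red=((hsv[...,0]<6)|(hsv[...,0]>174))&(hsv[...,1]>180)&(hsv[...,2]>80)
k=blob(red.astype('uint8'),320,360,175,210);print('knob',k,plane(c,k[0],.095))
bl=((abs(hsv[...,0].astype(int)-110)<15)&(hsv[...,1]>130)).astype('uint8')
b=blob(bl,285,310,165,225);print('stop',b,[plane(c,p,.08) for p in cv2.boxPoints(b[2])])
j=blob(bl,220,260,265,300);print('jar',plane(c,j[0],.07))
wood=((hsv[...,0]<30)&(hsv[...,1]>60)&(hsv[...,2]>110)).astype('uint8')
w=blob(wood,300,374,165,225);print('cover',w,[plane(c,p,.063) for p in cv2.boxPoints(w[2])])
for n,p in dict(wr1=(292,150),wr2=(236,147),pl1=(397,137),pl2=(328,126)).items():print(n,plane(c,p,.01))
g=cv2.resize(im[165:225,285:435],None,fx=5,fy=5,interpolation=2);cv2.imwrite('pics/crop.png',g[:,:,::-1])
```

```text
knob (array([337.27192982, 192.45614035]), array([332, 187,  12,  12, 114], dtype=int32), ((337.5, 192.5), (11.0, 11.0), 90.0)) [0.5773 0.0112 0.095 ]
stop (array([297.01015228, 194.40609137]), array([295, 175,   5,  40, 197], dtype=int32), ((297.0, 194.5), (39.0, 4.0), 90.0)) [array([0.6239, 0.1157, 0.08  ]), array([0.6239, 0.1057, 0.08  ]), array([0.5262, 0.1053, 0.08  ]), array([0.5262, 0.1151, 0.08  ])]
jar [0.3579 0.2557 0.07  ]
cover (array([337.74491279, 194.265625  ]), array([ 302,  173,   72,   43, 2752], dtype=int32), ((337.1798095703125, 194.06822204589844), (41.100582122802734, 71.09579467773438), 88.97696685791016)) [array([0.6294, 0.1008, 0.063 ]), array([ 0.6322, -0.0788,  0.063 ]), array([ 0.5278, -0.0787,  0.063 ]), array([0.525 , 0.0985, 0.063 ])]
wr1 [0.7051 0.1278 0.01  ]
wr2 [0.7137 0.2766 0.01  ]
pl1 [ 0.74   -0.1515  0.01  ]
pl2 [0.7707 0.032  0.01  ]
```

View pics/crop.png

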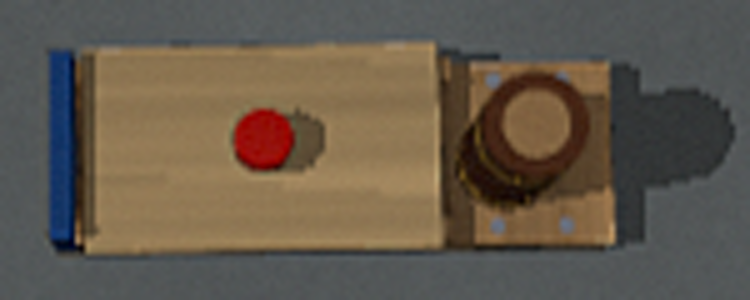

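The cover's long edges run nearly along world y and the blank's top is centred at (392,190). The cradle origin comes out near (0.576, 0.005) and the knob near (0.577, 0.011). I'll move over the knob with the jaws closing along world x.

Request:
move_arm(
  series=[
    {"grip": 1, "xyz": [546, 435, 0], "angular": [0, 0, 1.256]},
    {"grip": 1, "xyz": [546, 435, 0], "angular": [0, 0, 1.256]},
    {"grip": 1, "xyz": [546, 435, 0], "angular": [0, 0, 1.256]},
    {"grip": 1, "xyz": [546, 435, 0], "angular": [0, 0, 1.256]},
    {"grip": 1, "xyz": [546, 435, 0], "angular": [0, 0, 1.256]},
    {"grip": 1, "xyz": [546, 435, 0], "angular": [0, 0, 1.256]},
    {"grip": 1, "xyz": [546, 435, 0], "angular": [0, 0, 1.256]},
    {"grip": 1, "xyz": [546, 435, 0], "angular": [0, 0, 1.256]},
    {"grip": 1, "xyz": [546, 435, 0], "angular": [0, 0, 1.256]},
    {"grip": 1, "xyz": [546, 435, 0], "angular": [0, 0, 1.256]},
  ],
)

```text
time_s: 1.15
tcp_pos: [0.4695, 0.175, 0.2476]
ee_rot: [[-0.001, -1.0, 0.0], [-1.0, 0.001, 0.0], [-0.0, -0.0, -1.0]]
wrist_force: [0.6, 1.0, 0.5]
gripper_width: 1.005
gripper_force: 0.0
```

Request:
move_arm(
  series=[
    {"grip": 1, "xyz": [164, -109, 0], "angular": [0, 0, 0]},
    {"grip": 1, "xyz": [164, -109, 0], "angular": [0, 0, 0]},
    {"grip": 1, "xyz": [164, -109, 0], "angular": [0, 0, 0]},
    {"grip": 1, "xyz": [164, -109, 0], "angular": [0, 0, 0]},
    {"grip": 1, "xyz": [164, -109, 0], "angular": [0, 0, 0]},
    {"grip": 1, "xyz": [164, -109, 0], "angular": [0, 0, 0]},
  ],
)

```text
time_s: 1.75
tcp_pos: [0.5778, 0.0118, 0.2466]
ee_rot: [[-0.003, -1.0, -0.002], [-1.0, 0.003, -0.0], [0.0, 0.002, -1.0]]
wrist_force: [-0.4, 0.3, -0.4]
gripper_width: 0.999
gripper_force: 0.0
```

```bash
cat >> h.py <<'E'
def wplane(c,s,uv,z):
    H=np.array(c['hand_eye']);R=np.array(s['ee_rot']);o=R@H[:3,3]+np.array(s['tcp_pos'])
    d=R@H[:3,:3]@np.linalg.inv(np.array(c['camera_matrix']))@np.array([uv[0],uv[1],1.])
    return (o+d*(z-o[2])/d[2]).round(4)
E
python3 - <<'E'
from h import *
s=r.sense();c=cap('wrist','w1');print(s['tcp_pos'])
hsv=cv2.cvtColor(c['img'],cv2.COLOR_RGB2HSV)
red=(((hsv[...,0]<6)|(hsv[...,0]>174))&(hsv[...,1]>180)&(hsv[...,2]>150)).astype('uint8')
n,l,st,ce=cv2.connectedComponentsWithStats(red);i=1+st[1:,4].argmax();print(st[i],ce[i],wplane(c,s,ce[i],.095))
E
```

```text
[0.57778921 0.01183195 0.2466182 ]
[305 183  26  24 429] [316.76223776 193.11188811] [0.5797 0.0069 0.095 ]
```

View pics/w1.png

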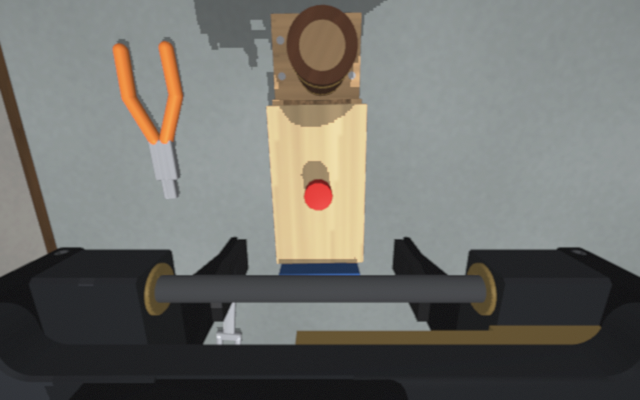

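The wrist view puts the knob at (318,195), the blank top at (322,44) on the ledge, and the fingers either side of the knob. I'll descend and grip the knob.

Request:
move_arm(
  series=[
    {"grip": 1, "xyz": [2, 0, 50], "angular": [0, 0, 0]},
    {"grip": 1, "xyz": [2, 0, 100], "angular": [0, 0, 0]},
    {"grip": 1, "xyz": [2, 0, 130], "angular": [0, 0, 0]},
    {"grip": 1, "xyz": [2, 0, 152], "angular": [0, 0, 0]},
    {"grip": 1, "xyz": [2, 0, 152], "angular": [0, 0, 0]},
    {"grip": 0, "xyz": [2, 0, 152], "angular": [0, 0, 0]},
    {"grip": 0, "xyz": [2, 0, 152], "angular": [0, 0, 0]},
    {"grip": 0, "xyz": [2, 0, 152], "angular": [0, 0, 0]},
    {"grip": 0, "xyz": [2, 0, 152], "angular": [0, 0, 0]},
    {"grip": 0, "xyz": [2, 0, 152], "angular": [0, 0, 0]},
  ],
)

```text
time_s: 2.8
tcp_pos: [0.5781, 0.011, 0.0963]
ee_rot: [[-0.0, -1.0, 0.001], [-1.0, 0.0, 0.0], [-0.0, -0.001, -1.0]]
wrist_force: [0.1, 0.3, 0.2]
gripper_width: 0.635
gripper_force: 0.0
```

Request:
move_arm(
  series=[
    {"grip": 0, "xyz": [0, 0, 0], "angular": [0, 0, 0]},
    {"grip": 0, "xyz": [0, 0, 0], "angular": [0, 0, 0]},
    {"grip": 0, "xyz": [0, 0, 0], "angular": [0, 0, 0]},
    {"grip": 0, "xyz": [0, 0, 0], "angular": [0, 0, 0]},
    {"grip": 0, "xyz": [0, 0, 0], "angular": [0, 0, 0]},
    {"grip": 0, "xyz": [0, 0, 0], "angular": [0, 0, 0]},
    {"grip": 0, "xyz": [0, 0, 0], "angular": [0, 0, 0]},
  ],
)

```text
time_s: 3.5
tcp_pos: [0.5781, 0.0109, 0.0956]
ee_rot: [[0.0, -1.0, 0.0], [-1.0, -0.0, -0.0], [0.0, -0.0, -1.0]]
wrist_force: [0.5, 0.1, -0.5]
gripper_width: 0.336
gripper_force: 30.0
```

Request:
move_arm(
  series=[
    {"grip": 0, "xyz": [0, 0, -15], "angular": [0, 0, 0]},
    {"grip": 0, "xyz": [0, 0, -35], "angular": [0, 0, 0]},
    {"grip": 0, "xyz": [0, 0, -55], "angular": [0, 0, 0]},
    {"grip": 0, "xyz": [0, 15, -65], "angular": [0, 0, 0]},
    {"grip": 0, "xyz": [0, 45, -65], "angular": [0, 0, 0]},
    {"grip": 0, "xyz": [0, 80, -65], "angular": [0, 0, 0]},
    {"grip": 0, "xyz": [0, 115, -65], "angular": [0, 0, 0]},
    {"grip": 0, "xyz": [0, 142, -65], "angular": [0, 0, 0]},
    {"grip": 0, "xyz": [0, 152, -65], "angular": [0, 0, 0]},
    {"grip": 0, "xyz": [0, 152, -65], "angular": [0, 0, 0]},
  ],
)

```text
time_s: 4.5
tcp_pos: [0.4246, 0.0108, 0.1606]
ee_rot: [[0.001, -1.0, -0.001], [-1.0, -0.001, 0.0], [-0.0, 0.001, -1.0]]
wrist_force: [0.2, -0.4, -2.3]
gripper_width: 0.335
gripper_force: 30.0
```

Run:
```python
from h import *
cap('scene','s2')
```

```text
(no output)
```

View pics/s2.png

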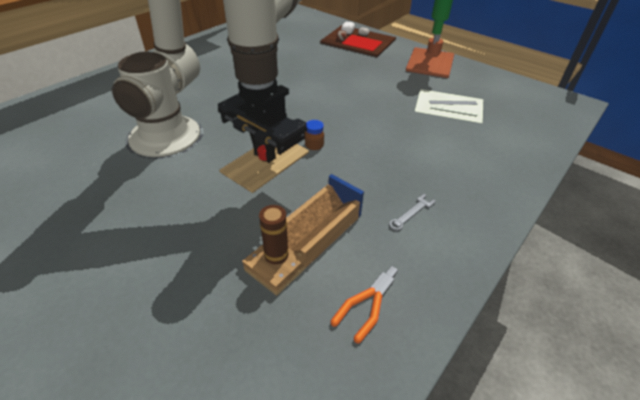

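The cover hangs level from the gripper at (263,165), clear of the jar at (315,135), and the blank still stands at (273,235). I'll lower it.

Request:
move_arm(
  series=[
    {"grip": 0, "xyz": [0, 0, 40], "angular": [0, 0, 0]},
    {"grip": 0, "xyz": [0, 0, 75], "angular": [0, 0, 0]},
    {"grip": 0, "xyz": [0, 0, 98], "angular": [0, 0, 0]},
    {"grip": 0, "xyz": [0, 0, 108], "angular": [0, 0, 0]},
    {"grip": 0, "xyz": [0, 0, 112], "angular": [0, 0, 0]},
    {"grip": 0, "xyz": [0, 0, 114], "angular": [0, 0, 0]},
    {"grip": 0, "xyz": [0, 0, 114], "angular": [0, 0, 0]},
    {"grip": 0, "xyz": [0, 0, 114], "angular": [0, 0, 0]},
  ],
)

```text
time_s: 5.35
tcp_pos: [0.4267, 0.0112, 0.0474]
ee_rot: [[0.0, -1.0, 0.002], [-1.0, -0.0, 0.001], [-0.001, -0.002, -1.0]]
wrist_force: [0.5, 0.3, -2.2]
gripper_width: 0.339
gripper_force: 30.0
```

Request:
move_arm(
  series=[
    {"grip": 0, "xyz": [0, 0, 1], "angular": [0, 0, 0]},
    {"grip": 0, "xyz": [0, 0, 2], "angular": [0, 0, 0]},
    {"grip": 0.6, "xyz": [0, 0, 2], "angular": [0, 0, 0]},
    {"grip": 0.6, "xyz": [0, 0, 2], "angular": [0, 0, 0]},
    {"grip": 0.6, "xyz": [0, 0, 2], "angular": [0, 0, 0]},
    {"grip": 0.6, "xyz": [0, 0, 2], "angular": [0, 0, 0]},
    {"grip": 0.6, "xyz": [0, 0, 2], "angular": [0, 0, 0]},
    {"grip": 0.6, "xyz": [0, 0, 2], "angular": [0, 0, 0]},
    {"grip": 0.6, "xyz": [0, 0, 2], "angular": [0, 0, 0]},
    {"grip": 0.6, "xyz": [0, 0, 2], "angular": [0, 0, 0]},
  ],
)

```text
time_s: 6.35
tcp_pos: [0.4259, 0.0109, 0.0445]
ee_rot: [[0.0, -1.0, -0.0], [-1.0, -0.0, -0.0], [0.0, 0.0, -1.0]]
wrist_force: [0.6, -0.4, 0.6]
gripper_width: 0.597
gripper_force: 0.0
```

Request:
move_arm(
  series=[
    {"grip": 0.6, "xyz": [0, 0, -30], "angular": [0, 0, 0]},
    {"grip": 0.6, "xyz": [0, 0, -80], "angular": [0, 0, 0]},
    {"grip": 0.6, "xyz": [0, 0, -130], "angular": [0, 0, 0]},
    {"grip": 0.3, "xyz": [0, 0, -180], "angular": [0, 0, 0]},
    {"grip": 0.3, "xyz": [50, 0, -190], "angular": [0, 0, 0]},
    {"grip": 0.3, "xyz": [100, 0, -190], "angular": [0, 0, 0]},
    {"grip": 0.3, "xyz": [100, 0, -190], "angular": [0, 0, 0]},
  ],
)

```text
time_s: 7.05
tcp_pos: [0.4251, -0.0928, 0.2351]
ee_rot: [[-0.007, -1.0, 0.001], [-1.0, 0.007, -0.0], [0.0, -0.001, -1.0]]
wrist_force: [-1.2, 0.3, -0.3]
gripper_width: 0.344
gripper_force: 0.0
```

Run:
```python
from h import *
s=r.sense();print(s['tcp_pos'],s['gripper_width'])
c=cap('top');im=c['img'];cap('scene','s3')
g=cv2.resize(im[165:285,285:435],None,fx=5,fy=5,interpolation=2);cv2.imwrite('pics/crop2.png',g[:,:,::-1])
for n,p in dict(wr=(.565,.0)).items():pass
for y in(-.05,-.1,-.15):
    print(y)
c2=cap('wrist','w2')
```

```text
[ 0.42514866 -0.09278421  0.23506028] 0.34383727654764523
-0.05
-0.1
-0.15
```

View pics/crop2.png

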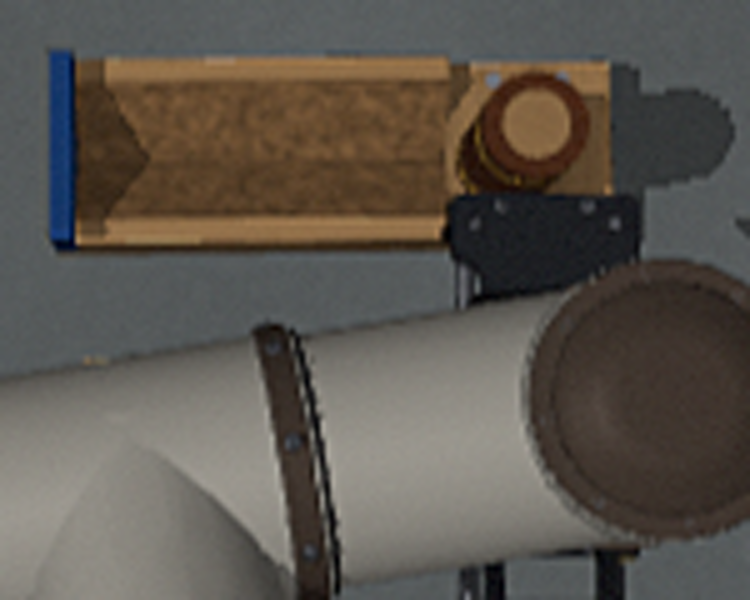

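The blank stands with its top centred at crop (537,125). The trough is empty, with its valley line at crop row ~159, wall ends at column ~449 and the ledge's back edge at column 610.

Run:
```python
from h import *
c=cap('top')
f=lambda u,v,z:plane(c,(285+u/5-.4,165+v/5-.4),z)
for n,a in dict(blank=(537,125,.154),v1=(160,158,.02),v2=(430,160,.02),wallend1=(449,60,.055),wallend2=(447,242,.055),wall3=(105,58,.055),wall4=(76,245,.055),stop=(75,150,.08),back1=(610,62,.034)).items():print(n,f(*a))
s=r.sense();w=cap('wrist');
m=cv2.cvtColor(w['img'],cv2.COLOR_RGB2HSV)
print(s['tcp_pos'])
```

```text
blank [ 0.5743 -0.1144  0.154 ]
v1 [0.5795 0.0625 0.02  ]
v2 [ 0.5782 -0.0775  0.02  ]
wallend1 [ 0.6242 -0.0846  0.055 ]
wallend2 [ 0.5312 -0.0819  0.055 ]
wall3 [0.6256 0.0901 0.055 ]
wall4 [0.5301 0.1044 0.055 ]
stop [0.5745 0.104  0.08  ]
back1 [ 0.627  -0.1699  0.034 ]
[ 0.42568285 -0.08867338  0.23423445]
```

View pics/s3.png

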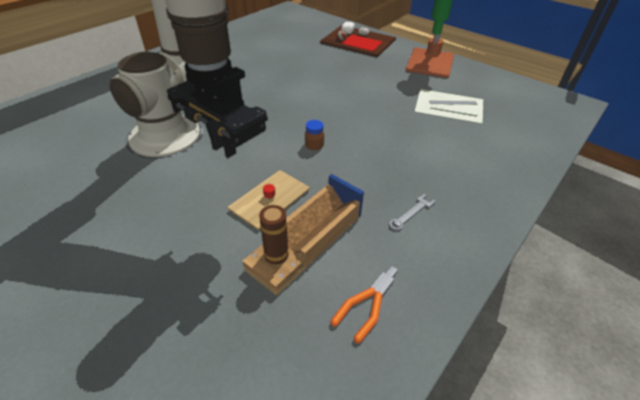

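Both views agree: the cover is flat on the bench with its knob at (269,190), and the blank is upright. Next I'll go behind the blank, with the fingers slightly open so they centre on the cylinder.

Request:
move_arm(
  series=[
    {"grip": 0.3, "xyz": [40, -30, 0], "angular": [0, 0, 0]},
    {"grip": 0.3, "xyz": [80, -60, 0], "angular": [0, 0, 0]},
    {"grip": 0.3, "xyz": [101, -100, 0], "angular": [0, 0, 0]},
    {"grip": 0.3, "xyz": [101, -150, 0], "angular": [0, 0, 0]},
    {"grip": 0.3, "xyz": [101, -150, 0], "angular": [0, 0, 0]},
    {"grip": 0.3, "xyz": [101, -150, 40], "angular": [0, 0, 0]},
    {"grip": 0.3, "xyz": [101, -150, 80], "angular": [0, 0, 0]},
    {"grip": 0.3, "xyz": [101, -150, 80], "angular": [0, 0, 0]},
    {"grip": 0.3, "xyz": [101, -150, 80], "angular": [0, 0, 0]},
  ],
)

```text
time_s: 8.2
tcp_pos: [0.5761, -0.1891, 0.1549]
ee_rot: [[0.003, -1.0, -0.001], [-1.0, -0.003, -0.001], [0.001, 0.001, -1.0]]
wrist_force: [0.7, -0.0, 0.9]
gripper_width: 0.301
gripper_force: 0.0
```

Request:
move_arm(
  series=[
    {"grip": 0.3, "xyz": [-15, 0, 0], "angular": [0, 0, 0]},
    {"grip": 0.3, "xyz": [-28, 0, 0], "angular": [0, 0, 0]},
    {"grip": 0.3, "xyz": [-34, 0, 0], "angular": [0, 0, 0]},
    {"grip": 0.3, "xyz": [-38, 0, 0], "angular": [0, 0, 0]},
    {"grip": 0.3, "xyz": [-42, 0, 0], "angular": [0, 0, 0]},
    {"grip": 0.3, "xyz": [-46, 0, 0], "angular": [0, 0, 0]},
    {"grip": 0.3, "xyz": [-50, 0, 0], "angular": [0, 0, 0]},
    {"grip": 0.3, "xyz": [-54, 0, 0], "angular": [0, 0, 0]},
    {"grip": 0.3, "xyz": [-58, 0, 0], "angular": [0, 0, 0]},
    {"grip": 0.3, "xyz": [-62, 0, 0], "angular": [0, 0, 0]},
  ],
)

```text
time_s: 9.2
tcp_pos: [0.5758, -0.1279, 0.1545]
ee_rot: [[-0.0, -1.0, -0.0], [-1.0, 0.0, -0.0], [0.0, 0.0, -1.0]]
wrist_force: [1.0, -1.6, 0.4]
gripper_width: 0.298
gripper_force: 0.3
```

Run:
```python
from h import *
cap('scene','s4')
im=cv2.imread('pics/s4.png');cv2.imwrite('pics/s4c.png',cv2.resize(im[130:310,190:400],None,fx=3,fy=3))
```

```text
(no output)
```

View pics/s4c.png

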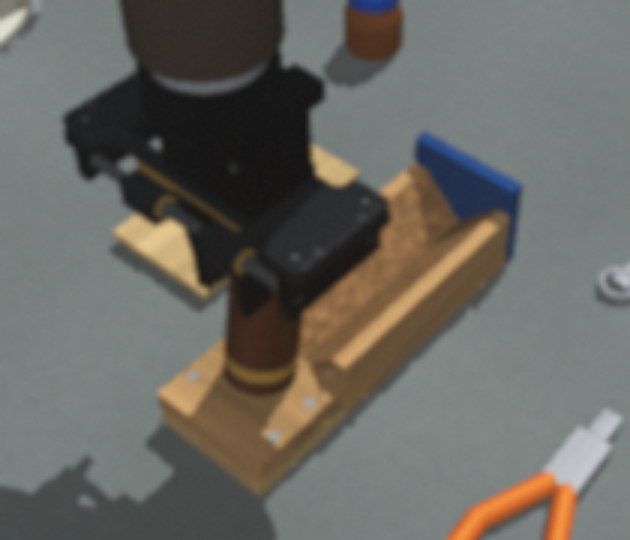

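The blank, with its base at crop (260,370), leans toward the trough. Force is low, so I'll continue slowly.

Request:
move_arm(
  series=[
    {"grip": 0.3, "xyz": [-4, 0, 0], "angular": [0, 0, 0]},
    {"grip": 0.3, "xyz": [-8, 0, 0], "angular": [0, 0, 0]},
    {"grip": 0.3, "xyz": [-12, 0, 0], "angular": [0, 0, 0]},
    {"grip": 0.3, "xyz": [-16, 0, 0], "angular": [0, 0, 0]},
    {"grip": 0.3, "xyz": [-20, 0, 0], "angular": [0, 0, 0]},
    {"grip": 0.3, "xyz": [-24, 0, 0], "angular": [0, 0, 0]},
    {"grip": 0.3, "xyz": [-28, 0, 0], "angular": [0, 0, 0]},
    {"grip": 0.3, "xyz": [-32, 0, 0], "angular": [0, 0, 0]},
    {"grip": 0.3, "xyz": [-36, 0, 0], "angular": [0, 0, 0]},
    {"grip": 0.3, "xyz": [-40, 0, 0], "angular": [0, 0, 0]},
  ],
)

```text
time_s: 10.25
tcp_pos: [0.5759, -0.0877, 0.1546]
ee_rot: [[-0.0, -1.0, -0.0], [-1.0, 0.0, -0.0], [0.0, 0.0, -1.0]]
wrist_force: [0.1, -0.5, -0.1]
gripper_width: 0.301
gripper_force: 0.0
```

Run:
```python
from h import *
cap('scene','s5')
im=cv2.imread('pics/s5.png');cv2.imwrite('pics/s5c.png',cv2.resize(im[130:310,190:400],None,fx=3,fy=3))
```

```text
(no output)
```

View pics/s5c.png

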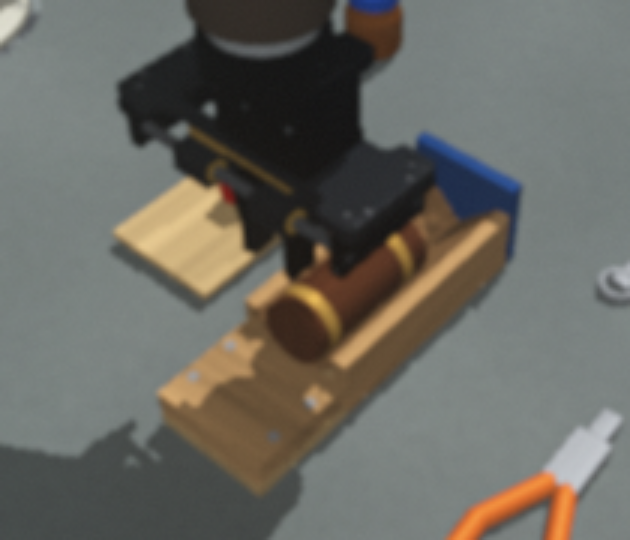

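The blank lies in the trough with its rear end at crop (300,325), near the trough's mouth. I'll back off, shut the fingers, lower them behind it and push.

Request:
move_arm(
  series=[
    {"grip": 0, "xyz": [36, 0, 0], "angular": [0, 0, 0]},
    {"grip": 0, "xyz": [72, 0, 0], "angular": [0, 0, 0]},
    {"grip": 0, "xyz": [72, 0, 30], "angular": [0, 0, 0]},
    {"grip": 0, "xyz": [72, 0, 60], "angular": [0, 0, 0]},
    {"grip": 0, "xyz": [72, 0, 84], "angular": [0, 0, 0]},
    {"grip": 0, "xyz": [72, 0, 84], "angular": [0, 0, 0]},
    {"grip": 0, "xyz": [72, 0, 84], "angular": [0, 0, 0]},
    {"grip": 0, "xyz": [62, 0, 84], "angular": [0, 0, 0]},
    {"grip": 0, "xyz": [52, 0, 84], "angular": [0, 0, 0]},
    {"grip": 0, "xyz": [42, 0, 84], "angular": [0, 0, 0]},
  ],
)

```text
time_s: 11.3
tcp_pos: [0.5765, -0.1289, 0.0718]
ee_rot: [[0.0, -1.0, 0.002], [-1.0, -0.0, 0.0], [-0.0, -0.002, -1.0]]
wrist_force: [0.3, 0.2, -0.8]
gripper_width: 0.005
gripper_force: 0.0
```

Request:
move_arm(
  series=[
    {"grip": 0, "xyz": [-8, 0, 0], "angular": [0, 0, 0]},
    {"grip": 0, "xyz": [-16, 0, 0], "angular": [0, 0, 0]},
    {"grip": 0, "xyz": [-24, 0, 0], "angular": [0, 0, 0]},
    {"grip": 0, "xyz": [-32, 0, 0], "angular": [0, 0, 0]},
    {"grip": 0, "xyz": [-40, 0, 0], "angular": [0, 0, 0]},
    {"grip": 0, "xyz": [-48, 0, 0], "angular": [0, 0, 0]},
    {"grip": 0, "xyz": [-54, 0, 0], "angular": [0, 0, 0]},
    {"grip": 0, "xyz": [-60, 0, 0], "angular": [0, 0, 0]},
    {"grip": 0, "xyz": [-66, 0, 0], "angular": [0, 0, 0]},
    {"grip": 0, "xyz": [-70, 0, 0], "angular": [0, 0, 0]},
  ],
)

```text
time_s: 12.3
tcp_pos: [0.5758, -0.0596, 0.0705]
ee_rot: [[0.0, -1.0, -0.0], [-1.0, -0.0, -0.0], [0.0, 0.0, -1.0]]
wrist_force: [-0.6, -1.0, -0.7]
gripper_width: 0.002
gripper_force: 0.6
```

Request:
move_arm(
  series=[
    {"grip": 0, "xyz": [-4, 0, 0], "angular": [0, 0, 0]},
    {"grip": 0, "xyz": [-8, 0, 0], "angular": [0, 0, 0]},
    {"grip": 0, "xyz": [-12, 0, 0], "angular": [0, 0, 0]},
    {"grip": 0, "xyz": [-16, 0, 0], "angular": [0, 0, 0]},
    {"grip": 0, "xyz": [-20, 0, 0], "angular": [0, 0, 0]},
    {"grip": 0, "xyz": [-23, 0, 0], "angular": [0, 0, 0]},
    {"grip": 0, "xyz": [-26, 0, 0], "angular": [0, 0, 0]},
    {"grip": 0, "xyz": [-28, 0, 0], "angular": [0, 0, 0]},
    {"grip": 0, "xyz": [-28, 0, 0], "angular": [0, 0, 0]},
  ],
)

```text
time_s: 13.2
tcp_pos: [0.5763, -0.0316, 0.0707]
ee_rot: [[0.0, -1.0, 0.001], [-1.0, -0.0, 0.0], [-0.0, -0.001, -1.0]]
wrist_force: [-0.1, 0.6, 0.3]
gripper_width: 0.008
gripper_force: 0.0
```

Force is near zero at rest, so it isn't at the stop yet. I'll advance in small steps.

Request:
move_arm(
  series=[
    {"grip": 0, "xyz": [-2, 0, 0], "angular": [0, 0, 0]},
    {"grip": 0, "xyz": [-4, 0, 0], "angular": [0, 0, 0]},
    {"grip": 0, "xyz": [-5, 0, 0], "angular": [0, 0, 0]},
  ],
)

```text
time_s: 13.5
tcp_pos: [0.5763, -0.027, 0.0707]
ee_rot: [[0.0, -1.0, 0.001], [-1.0, -0.0, -0.0], [0.0, -0.001, -1.0]]
wrist_force: [0.6, -1.9, 0.0]
gripper_width: 0.004
gripper_force: 0.9
```

Request:
move_arm(
  series=[
    {"grip": 0, "xyz": [-1, 0, 0], "angular": [0, 0, 0]},
    {"grip": 0, "xyz": [-2, 0, 0], "angular": [0, 0, 0]},
  ],
)

```text
time_s: 13.7
tcp_pos: [0.5762, -0.0261, 0.0708]
ee_rot: [[0.001, -1.0, 0.0], [-1.0, -0.001, -0.002], [0.002, -0.0, -1.0]]
wrist_force: [2.2, -9.4, -0.4]
gripper_width: 0.003
gripper_force: 4.9
```

Run:
```python
from h import *
c=cap('top');im=c['img']
o=np.hstack([cv2.resize(im[170:220,285:345],None,fx=6,fy=6,interpolation=2),cv2.resize(cap('scene')['img'][165:265,250:380],None,fx=3,fy=3)])if 0 else cv2.resize(cap('scene')['img'][160:280,230:380],None,fx=4,fy=4)
p=cv2.resize(im[165:225,285:435],None,fx=4,fy=4,interpolation=2)
g=np.zeros((600,600,3),'uint8');g[:240]=p;g[240:]=o[:360]
cv2.imwrite('pics/fin.png',g[:,:,::-1])
```

```text
(no output)
```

View pics/fin.png

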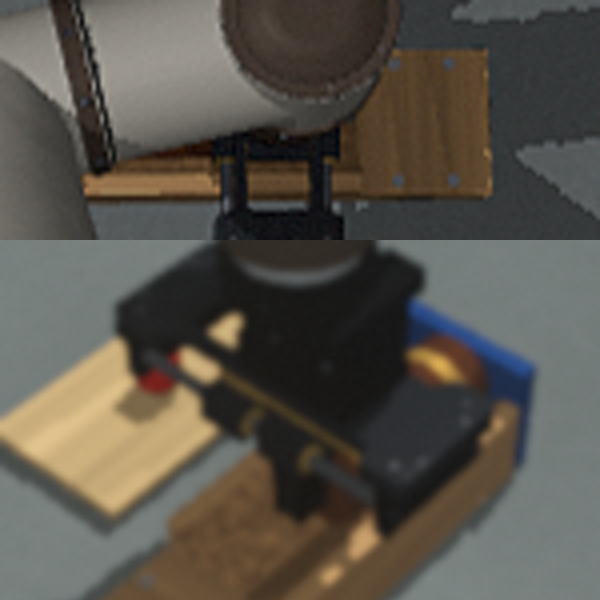

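The force rose to 9.4 N at y = -0.026, the predicted contact point, and the blank's front end at (450,360) touches the blue stop. I'll retreat and check.

Request:
move_arm(
  series=[
    {"grip": 0, "xyz": [5, 0, 0], "angular": [0, 0, 0]},
    {"grip": 0, "xyz": [30, 0, 0], "angular": [0, 0, 0]},
    {"grip": 0, "xyz": [60, 0, -30], "angular": [0, 0, 0]},
    {"grip": 0, "xyz": [90, 0, -70], "angular": [0, 0, 0]},
    {"grip": 0, "xyz": [120, 0, -120], "angular": [0, 0, 0]},
    {"grip": 0, "xyz": [160, 0, -150], "angular": [0, 0, 0]},
    {"grip": 0, "xyz": [200, 0, -150], "angular": [0, 0, 0]},
    {"grip": 0, "xyz": [240, 0, -150], "angular": [0, 0, 0]},
    {"grip": 0, "xyz": [240, 0, -150], "angular": [0, 0, 0]},
  ],
)

```text
time_s: 14.7
tcp_pos: [0.5753, -0.2688, 0.2204]
ee_rot: [[-0.005, -1.0, 0.001], [-1.0, 0.005, 0.0], [-0.0, -0.001, -1.0]]
wrist_force: [-0.0, 0.4, -0.1]
gripper_width: 0.005
gripper_force: 0.0
```

Run:
```python
from h import *
c=cap('top');im=c['img']
v=im[180:205,300:380].max(2).mean(0)  # profile
hsv=cv2.cvtColor(im,cv2.COLOR_RGB2HSV)
k=((hsv[...,0]<15)&(hsv[...,2]<110)&(hsv[...,1]>120))[182:206,297:400]
print(k.sum(0))
b=((abs(hsv[...,0].astype(int)-110)<15)&(hsv[...,1]>130))[175:215,285:310];print(b.sum(0))
```

```text
[ 0  0  0 21 21 22 22 21 19 22  2  1  1  1 20 20 21 20 20 20 20 21 22 22
 22 21 21 21 22 21 22 21 20 19 22 22 20 19 21 20 21 22  2  2  1  2 14 20
 20 20 20  4  4  6  6  9  7 10  4  6  9  5  7  7  3  7  2  5  4  6  8  8
  8 11  6  3  8  3  0  1  0  0  0  0  0  0  0  0  0  0  0  0  0  0  0  0
  0  0  0  0  0  0  0]
[ 0  0  0  0  0  0  0  0  0  0 38 40 40 40 29  0  0  0  0  0  0  0  0  0
  0]
```

The blank starts at pixel column 300, right against the stop's last blue column (299), and spans 48 px, about 120 mm. The placement is confirmed, so I'll hand in.

```bash
python3 -c "
from station import r
print(r.finish_job())"
```

```text
the job is handed in; nothing more can be done
None
```

The job is handed in at about 15 s of the 64 s allowed; no verdict came back. The cover lies flat on the bench with its knob up, the blank was tipped into the trough and pushed against the blue end stop, and the pliers, wrench and jar were not touched.

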